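Pack a pump's hanging foot with a taper blade by feel

TASK

The pump's support foot hangs clear of its bedplate. Take the taper blade out of the slotted stand, lay it gently flat on the bedplate and slide its thin end straight in under the middle of the foot until you feel it just take up the gap, snug between foot and plate; do not force it, and let go and leave it there, nipped. Leave everything else where it lies.

Things in the scene. Friction and masses are not known exactly. Their poses are not given: they have to be found in the camera images.
- blade: Plain steel taper packing blade (a feeler), lying level in the stand. Flat underside, 24 mm wide; thin end 110 mm ahead of the origin, 2 mm thick there, 1 mm thicker per 9 mm back, 12.9 mm at most. At the thick end an upturned grip centred over the origin: 24 mm along x, 14 mm across y, top 58 mm above the underside. Origin: underside, below the grip; +x to the thin end. About 0.24 kg.
- blade_grip (a point): Middle of the blade's grip, 40 mm above the blade's underside, above its origin; same axes as the blade. Close the fingers along the blade's y.
- blade_nose (a point): Middle of the blade's thin end, on the underside, 110 mm ahead of the grip along the blade's +x.
- bedplate: Fixed steel bedplate under a pump, 20 mm thick, 160 mm wide (y). Origin: at shelf height under the middle of the foot's front edge; +x points in under the foot, along the shaft. It runs from x = -160 mm (clear and flat up to the foot) to 340 mm. Two 10 mm studs at x = 22, y = +-45 mm pass through the foot; between them the way is free, to 100 mm in at least.
- gap_mouth (a point): Middle of the gap's mouth, on the bedplate's top (20 mm above the shelf), straight below the foot's front edge; same axes as the bedplate, +x is the way in.
- pumpset: Pump and motor, fixed; axes as the bedplate. The pump's iron foot, 120 mm wide, 50 mm deep (x), 14 mm thick, flat below, stands clear of the plate; the gap is unmeasured, 4 to 9.5 mm from time to time, and hardly gives: past first nip the push on the blade grows some 3 N per mm. Within 40 mm of the foot's front edge nothing rises over 50 mm above the plate; behind, a flange rises to 160 mm.
- stand: Fixed zinc-coated slotted stand, 100 x 124 mm: two notched bars 70 mm apart along x, notch floors 30 mm above the shelf, tops 42 mm. The blade lies along x in the middle notch (30 mm wide), its grip 55 mm on the -x side of the centre, beyond the bars. Origin: on the shelf under the centre.
- zinc_peg_a: Bystander: zinc peg, 16 mm across, 85 mm long, lying in the notch 40 mm to the +y side of the blade's. Origin under its middle.
- zinc_peg_b: Bystander: the same, in the notch 40 mm to the -y side.
- impeller: Bystander: bronze pump impeller lying on its back disc, 110 mm across, 36 mm high. Origin under its centre.
- gasket_a: Bystander: red fibre gasket in a rigid steel ring, 92 mm across, 6 mm high, flat on the shelf. Origin under its centre.
- gasket_b: Bystander: another such gasket.
- grease_cup: Bystander: brass grease cup, 40 mm across, 49 mm high. Origin under its centre.
- plug_socket: Bystander: chrome spark plug socket standing upright, 27 mm across, 65 mm high. Origin under its centre.
- valve_cap: Bystander: squat cast iron valve cap with a hexagon on top, 84 mm across, 38 mm high. Origin under its centre.
Mind the look-alikes: they are no part of the job. Leave any red look-alike of the stand alone. What is shaped like the blade but green is not meant.

How it is judged:
By the outcome, as a careful person would: the job done as asked, in the order asked, and still so for the second after the job is handed in, with the robot touching nothing.
It also fails if it takes over 64 s, if anything falls off the work surface, if the arm or the gripper's body presses on something with over 40 N, if the wrist force passes 120 N, or if a joint passes its speed limit or range.

ROBOT

A 6-joint arm with a two-finger parallel gripper is mounted at the origin on the work surface. World frame = base frame: x ahead of the robot, y to its left, z up, the work surface at z = 0. Lengths are in m, angles in degrees, forces in N, time in s.
With the tool pointing down it reaches from about 0.35 to 0.975 m from the base axis. Payload 7.1 kg.
Tool frame: the origin (TCP) lies midway between the tips of the shut fingers; the grasp point (between the pads) lies 19 mm behind it; z points along the fingers, y is the line along which they close (so a half turn about z gives the same grasp; the last joint's range is limited). The gripper opens to 88 mm and grips with 3 to 60 N. Pads are 20 mm wide; open, the fingers measure 115 mm over their backs; the gripper's body (75 mm by 178 mm) begins 61 mm behind the grasp point.
Start: joints at [64.744, 24.242, 93.386, -0, 62.372, -1.089], TCP at [0.256, 0.57, 0.223] pointing down, gripper open.
Joint ranges: [-172.04, 172.04], [-51.8, 120.97], [4.93, 147.93], [-75.15, 255.16], [6.16, 154.13], [-145.62, 145.62]. Speed limits (degrees/s): [136.94, 136.94, 172.46, 180, 180, 180].

INTERFACE

Orientations are given as [roll, pitch, yaw] about the fixed x, y, z axes, in that order (R = Rz(yaw) Ry(pitch) Rx(roll)).
In Python, from rig import arm gives the robot as it stands.
- The arm moves only by the tool apply_moves, never from a script. Its argument "series" is a list of rows, each an object with "linear": the shift along the tool's x, y, z in mm, a list of three; "twist": the turn, a rotation vector about the tool's x, y, z in degrees, a list of three; "grip": the finger opening in mm, from 0 to 87.8. In form: [{"linear": [dx, dy, dz], "twist": [wx, wy, wz], "grip": grip}, ...]. A call has 1 to 8 rows; each row shifts and turns the commanded pose from where the row before left it, along the tool's axes as they then stand; what a row does not reach is not made up. A row lasts 1/10 s, in which the tool goes at most 50 mm and 8.59 degrees, less where a joint would pass 70% of its speed; a pose out of reach is approached as far as the arm can. A call is refused whole if a number of a shift passes 50 or a number of a turn 8.59, either way. A call with a gripper value outside its range is refused whole. The fingers move at their own pace and stop on an object; "newtons" is the grip in N (left out, the last holds). Time passes only in rows, so rows that do not move let the fingers close. It gives the time, the measured TCP pose, the force, the opening and the grip force at its end, in the units of the state.
- arm.read_state(): the state, without advancing time (a new reading comes with each control period).
- arm.capture(name): name is "scene" or "top"; returns the picture (400x640x3 uint8, red, green, blue); there is no depth.
- arm.get_calibration(name): a dict with "fx", "fy", "cx", "cy" (pixels), "rvec" (rotation vector, rad) and "tvec" (3), from world to camera coordinates, as OpenCV has them. Camera axes: x right, y down, z forward; pixel columns grow to the right and rows downward; lengths in m; the calibration is good to about 2 mm. A picture is of the moment at which its call begins. get_calibration takes no time and is no camera call.
- arm.sign_off(): hands the job in; it is judged then, once.
The state is a dict: "time_s": time; "q": joint angles; "qd": joint speeds; "joint_efforts": joint torques, N m; "eef_pos": TCP position; "ee_rot": TCP orientation; "wrist_force": force on the tool from outside, world axes, zero at the start; "moment": the same for the moment, N m; "width": finger opening in m; "gripper_force": force on a finger pad.
Only numpy, scipy, OpenCV 4.12 (cv2) and the standard library are available. Lean on these libraries where they do the work, as an engineer would, in place of code of your own. Each camera call takes 0.05 s, during which the arm holds its last target. There are 200 camera calls.

## Working session

There is one attempt and no reset: what is moved stays moved. The work goes in short steps, Python scripts to look and compute and a tool call to move; the robot and the scene stay as the last step left them, time stands still between calls to the robot, and variables do not carry over. Pictures are saved under pics/ and viewed, at most 10 in all, crops included, and the job is handed in when it is done.

Besides the shell and the picture viewer there is one more tool, called as name(argument=value, ...), one argument or row to a line, values as JSON. apply_moves: Moves the arm, as the interface text tells. Its arguments: {"type":"object","properties":{"series":{"type":"array","items":{"type":"object","properties":{"linear":{"type":"array","items":{"type":"number"}},"twist":{"type":"array","items":{"type":"number"}},"grip":{"type":"number"}}}},"newtons":{"type":"number"}},"required":["series"]}

```bash
mkdir -p pics; cat > h.py <<'E'
import numpy as np, cv2
from rig import arm
def cal(n):
    c=arm.get_calibration(n); K=np.array([[c['fx'],0,c['cx']],[0,c['fy'],c['cy']],[0,0,1.]])
    return K,cv2.Rodrigues(np.array(c['rvec'],float))[0],np.array(c['tvec'],float).reshape(3),c
def ray(n,uv,z):
    K,R,t,_=cal(n); d=R.T@np.linalg.solve(K,np.array([uv[0],uv[1],1.])); o=-R.T@t
    return o+d*(z-o[2])/d[2]
def proj(n,p):
    K,R,t,_=cal(n); q=K@(R@np.array(p,float)+t); return q[:2]/q[2]
def snap(n,f,box=None,s=1):
    im=arm.capture(n)[:,:,::-1].copy(); cv2.imwrite(f'pics/{f}_raw.png',im)
    return crop(f,f,box,s)
def crop(raw,f,box=None,s=1):
    im=cv2.imread(f'pics/{raw}_raw.png')
    if box: im=im[box[1]:box[3],box[0]:box[2]]
    if s!=1: im=cv2.resize(im,None,fx=s,fy=s,interpolation=cv2.INTER_CUBIC)
    cv2.imwrite(f'pics/{f}.png',im)
E
python3 - <<'E'
from h import *
snap('top','t0'); snap('scene','s0')
for n in('top','scene'):
    K,R,t,c=cal(n); print(n,-R.T@t,c['fx'],R[2])
s=arm.read_state(); print(s)
E
```

```text
top [0.39517747 0.22402331 1.02670073] 430.1461813474947 [ 0.18043709 -0.02300807 -0.98331739]
scene [0.89263347 0.5676871  0.89395222] 429.20133750962015 [-0.34791067 -0.39078844 -0.85219866]
{'time_s': 0.1, 'q': array([ 6.47446246e+01,  2.42790313e+01,  9.34247743e+01, -1.14806091e-03,
        6.23726589e+01, -1.08878557e+00]), 'qd': array([-0.03359629, -0.10989334, -0.03264556,  0.0954599 ,  0.08591178,
        0.04189062]), 'joint_efforts': array([ 6.03380577e-04, -5.45611811e+01, -2.74325895e+01,  6.45054085e-02,
        1.87384657e-02, -3.70627936e-05]), 'eef_pos': array([0.25564717, 0.56979637, 0.22200619]), 'ee_rot': array([-1.79923530e+02, -4.36692609e-04,  1.55833943e+02]), 'wrist_force': array([ 0.24953427, -0.16971833,  0.6189506 ]), 'moment': array([ 0.01613425, -0.0317255 , -0.04658456]), 'gripper_force': 0.0, 'width': 0.08790383621000866}
```

View pics/t0.png

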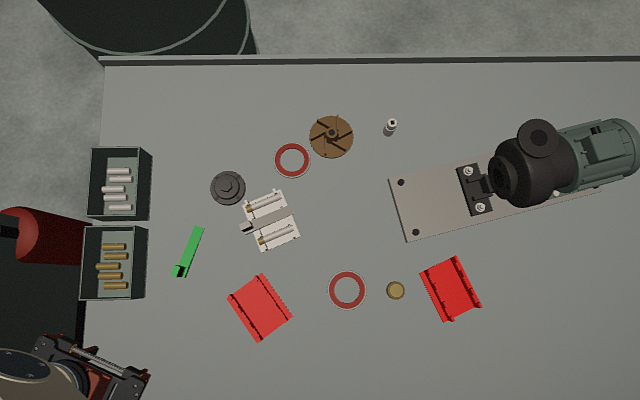

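View pics/s0.png

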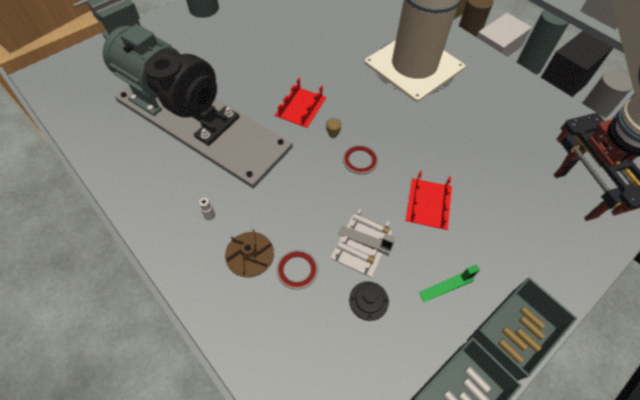

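Top view: the zinc stand is at about (270,220), with the blade's grip near (246,228). The foot is at (475,190). Look-alikes are the two red stands at (260,307) and (450,288) and the green blade at (188,252). The grey blade in the zinc stand fits the description. I'll confirm it in enlarged crops.

```bash
python3 - <<'E'
from h import *
a=cv2.imread('pics/t0_raw.png'); b=cv2.imread('pics/s0_raw.png')
r=lambda im,x,y,w,h,s:cv2.resize(im[y:y+h,x:x+w],None,fx=s,fy=s,interpolation=cv2.INTER_CUBIC)
# left: top crop origin (230,180) x6 ; right: scene crop origin(325,200) x5
cv2.imwrite('pics/c1.png',np.hstack([r(a,230,180,80,80,5),r(b,325,205,80,80,5)]))
cv2.imwrite('pics/c2.png',np.vstack([r(a,380,150,130,100,6)[:600,:780]]))
E
```

```text
(no output)
```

View pics/c1.png

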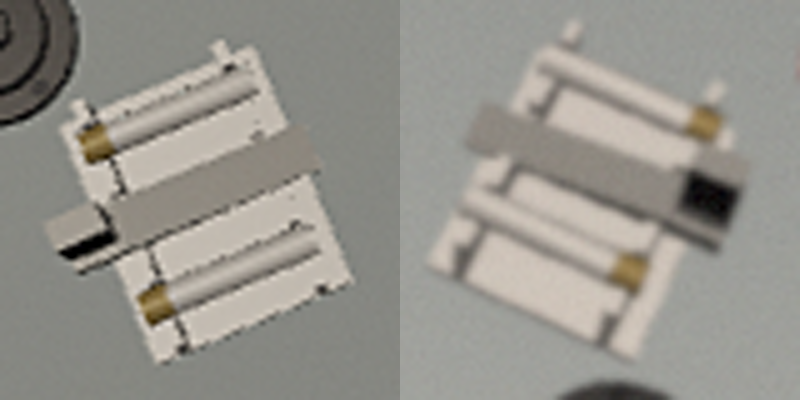

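View pics/c2.png

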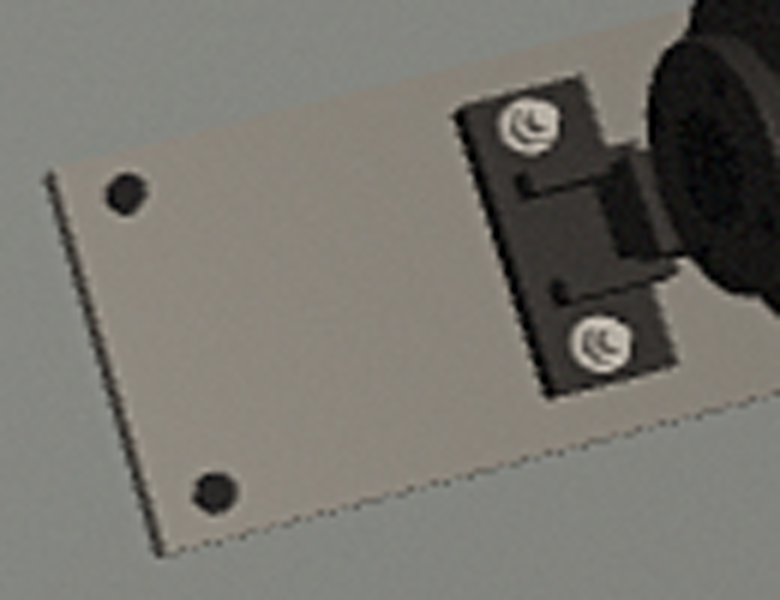

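```bash
cat >> h.py <<'E'
def unc(u,v,x,y,s): return ((u+.5)/s-.5+x,(v+.5)/s-.5+y)
E
python3 - <<'E'
from h import *
T=lambda u,v,z:ray('top',unc(u,v,230,180,5),z)
S=lambda u,v,z:ray('scene',unc(u-400,v,325,205,5),z)
P=lambda u,v,z:ray('top',unc(u,v,380,150,6),z)
np.set_printoptions(precision=4,suppress=True)
print('nose',T(302,126,.032),T(321,167,.032),S(485,102,.032),S(466,147,.032))
print('grip top',T(45,222,.088),T(97,205,.088),T(112,228,.088),T(62,242,.088))
print('grip top S',S(695,143,.088),S(748,158,.088),S(740,200,.088),S(685,178,.088))
a,b=P(52,170,.02),P(163,552,.02); print('plate',a,b,np.linalg.norm(a-b),np.degrees(np.arctan2(*(a-b)[1::-1])))
c,d=P(460,112,.041),P(550,396,.041); print('foot',c,d,np.linalg.norm(c-d),np.degrees(np.arctan2(*(c-d)[1::-1])))
# bars/stand outline
print('stand',T(60,128,.0),T(255,45,.0),T(355,282,.0),T(160,362,.0))
# pegs ends
print('pegA',T(95,145,.046),T(250,85,.046),'pegB',T(155,302,.046),T(315,240,.046))
E
```

```text
nose [0.5642 0.279  0.032 ] [0.5446 0.2703 0.032 ] [0.5465 0.2679 0.032 ] [0.5684 0.2791 0.032 ]
grip top [0.5141 0.3884 0.088 ] [0.5212 0.3658 0.088 ] [0.5109 0.3592 0.088 ] [0.5052 0.3809 0.088 ]
grip top S [0.5154 0.3591 0.088 ] [0.5036 0.3785 0.088 ] [0.5202 0.3896 0.088 ] [0.5302 0.3677 0.088 ]
plate [0.6276 0.0429 0.02  ] [0.4737 0.0068 0.02  ] 0.1580068767923547 13.185311508635374
foot [ 0.6435 -0.1166  0.041 ] [ 0.5295 -0.1429  0.041 ] 0.11702061794091685 13.002159084294192
stand [0.5707 0.3973 0.    ] [0.61   0.3033 0.    ] [0.4936 0.256  0.    ] [0.4576 0.3487 0.    ]
pegA [0.5547 0.3734 0.046 ] [0.5815 0.3021 0.046 ] pegB [0.4819 0.3455 0.046 ] [0.5088 0.2726 0.046 ]
```

Crop c1 confirms the grey blade in the zinc stand, between the pegs, with its grip at the lower left. Estimates:
- **Blade grip:** (0.516, 0.375), yaw about -69°.
- **Gap mouth:** (0.587, -0.130), yaw about -76.9°.

I'll turn the tool to yaw 111 and move over the grip.

apply_moves(
  series=[
    {"linear": [0, 0, 0], "twist": [0, 0, 7.47], "grip": 44},
    {"linear": [0, 0, 0], "twist": [0, 0, 7.47], "grip": 44},
    {"linear": [0, 0, 0], "twist": [0, 0, 7.47], "grip": 44},
    {"linear": [0, 0, 0], "twist": [0, 0, 7.47], "grip": 44},
    {"linear": [0, 0, 0], "twist": [0, 0, 7.47], "grip": 44},
    {"linear": [0, 0, 0], "twist": [0, 0, 7.47], "grip": 44},
  ],
)

```text
time_s: 0.7
eef_pos: [0.2557, 0.5699, 0.2222]
ee_rot: [-180.0, 0.0, 110.7]
wrist_force: [-0.4, -0.2, -0.1]
width: 0.0452
gripper_force: 0.0
```

apply_moves(
  series=[
    {"linear": [-34.4, 21.6, 9], "twist": [0, 0, 0], "grip": 44},
    {"linear": [-34.4, 21.6, 9], "twist": [0, 0, 0], "grip": 44},
    {"linear": [-34.4, 21.6, 9], "twist": [0, 0, 0], "grip": 44},
    {"linear": [-34.4, 21.6, 9], "twist": [0, 0, 0], "grip": 44},
    {"linear": [-34.4, 21.6, 9], "twist": [0, 0, 0], "grip": 44},
    {"linear": [-34.4, 21.6, 9], "twist": [0, 0, 0], "grip": 44},
    {"linear": [-34.4, 21.6, 9], "twist": [0, 0, 0], "grip": 44},
    {"linear": [-34.4, 21.6, 9], "twist": [0, 0, 0], "grip": 44},
  ],
)

```text
time_s: 1.5
eef_pos: [0.5168, 0.374, 0.15]
ee_rot: [-180.0, 0.0, 111.0]
wrist_force: [0.4, 1.0, -0.4]
width: 0.0439
gripper_force: 0.0
```

apply_moves(
  series=[
    {"linear": [0, 0, 0], "twist": [0, 0, 0], "grip": 44},
    {"linear": [0, 0, 0], "twist": [0, 0, 0], "grip": 44},
    {"linear": [0, 0, 0], "twist": [0, 0, 0], "grip": 44},
  ],
)

```text
time_s: 1.8
eef_pos: [0.5151, 0.3758, 0.1506]
ee_rot: [-180.0, -0.0, 111.0]
wrist_force: [-0.1, 0.3, -0.4]
width: 0.0441
gripper_force: 0.0
```

```bash
python3 - <<'E'
from h import *
snap('top','t1'); snap('scene','s1')
a=cv2.imread('pics/t1_raw.png'); b=cv2.imread('pics/s1_raw.png')
r=lambda im,x,y,w,h,s:cv2.resize(im[y:y+h,x:x+w],None,fx=s,fy=s,interpolation=cv2.INTER_CUBIC)
cv2.imwrite('pics/c3.png',np.hstack([r(a,210,170,100,100,4),r(b,325,185,100,100,4)]))
print(proj('scene',[.5151,.3758,.088]),proj('scene',[.5151,.3758,.15]))
E
```

```text
[389.46621549 238.56375248] [394.33856599 224.65307766]
```

View pics/c3.png

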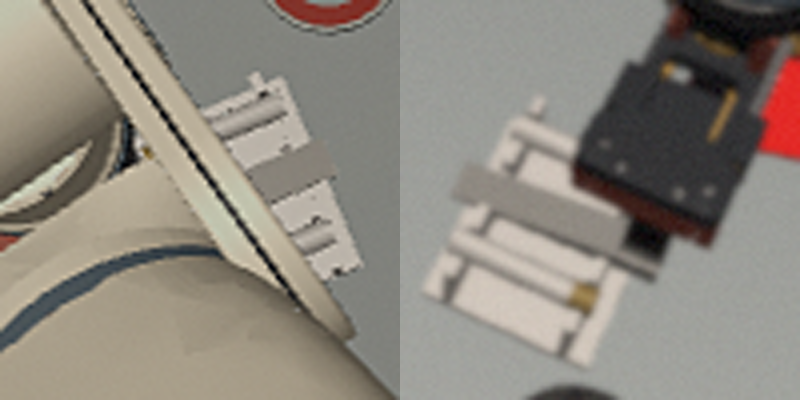

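Left: the arm hides the grip from the top camera. Right: the fingers stand over the grip near (645,235) of the crop, as predicted. Descending with a wide opening.

apply_moves(
  series=[
    {"linear": [0, 0, 14], "twist": [0, 0, 0], "grip": 44},
    {"linear": [0, 0, 14], "twist": [0, 0, 0], "grip": 44},
    {"linear": [0, 0, 14], "twist": [0, 0, 0], "grip": 44},
    {"linear": [0, 0, 14], "twist": [0, 0, 0], "grip": 44},
    {"linear": [0, 0, 14], "twist": [0, 0, 0], "grip": 44},
    {"linear": [0, 0, 14], "twist": [0, 0, 0], "grip": 44},
    {"linear": [0, 0, 10], "twist": [0, 0, 0], "grip": 44},
    {"linear": [0, 0, 5], "twist": [0, 0, 0], "grip": 44},
  ],
)

```text
time_s: 2.7
eef_pos: [0.5154, 0.3749, 0.0502]
ee_rot: [-179.9, 0.0, 111.0]
wrist_force: [-0.4, -0.1, -0.8]
width: 0.0437
gripper_force: 0.0
```

apply_moves(
  newtons=5,
  series=[
    {"linear": [0, 0, 0], "twist": [0, 0, 0], "grip": 30},
    {"linear": [0, 0, 0], "twist": [0, 0, 0], "grip": 24},
    {"linear": [0, 0, 0], "twist": [0, 0, 0], "grip": 20},
    {"linear": [0, 0, 0], "twist": [0, 0, 0], "grip": 18},
    {"linear": [0, 0, 0], "twist": [0, 0, 0], "grip": 16},
    {"linear": [0, 0, 0], "twist": [0, 0, 0], "grip": 16},
  ],
)

```text
time_s: 3.3
eef_pos: [0.5157, 0.3753, 0.052]
ee_rot: [180.0, -0.0, 111.0]
wrist_force: [-1.4, -0.7, 1.0]
width: 0.0157
gripper_force: 0.6
```

apply_moves(
  newtons=25,
  series=[
    {"linear": [0, 0, 0], "twist": [0, 0, 0], "grip": 10},
    {"linear": [0, 0, 0], "twist": [0, 0, 0], "grip": 8},
    {"linear": [0, 0, 0], "twist": [0, 0, 0], "grip": 8},
    {"linear": [0, 0, 0], "twist": [0, 0, 0], "grip": 8},
  ],
)

```text
time_s: 3.7
eef_pos: [0.5158, 0.3753, 0.0518]
ee_rot: [-180.0, -0.0, 111.0]
wrist_force: [-3.1, 0.5, 4.9]
width: 0.0139
gripper_force: 25.0
```

apply_moves(
  newtons=30,
  series=[
    {"linear": [0, 0, -3], "twist": [0, 0, 0], "grip": 8},
    {"linear": [0, 0, -6], "twist": [0, 0, 0], "grip": 8},
    {"linear": [0, 0, -12], "twist": [0, 0, 0], "grip": 8},
    {"linear": [0, 0, -15], "twist": [0, 0, 0], "grip": 8},
    {"linear": [0, 0, -15], "twist": [0, 0, 0], "grip": 8},
    {"linear": [0, 0, -15], "twist": [0, 0, 0], "grip": 8},
    {"linear": [0, 0, -12], "twist": [0, 0, 0], "grip": 8},
    {"linear": [0, 0, -2], "twist": [0, 0, 0], "grip": 8},
  ],
)

```text
time_s: 4.5
eef_pos: [0.5168, 0.376, 0.1341]
ee_rot: [179.8, -0.0, 111.0]
wrist_force: [-0.4, -0.3, -2.5]
width: 0.0138
gripper_force: 30.0
```

```bash
python3 - <<'E'
from h import *
snap('scene','s2'); crop('s2','c4',(320,150,420,250),6)
s=arm.read_state();print(s['eef_pos'],s['ee_rot'],s['wrist_force'],s['moment'],s['width'])
E
```

```text
[0.51648679 0.37572987 0.13338103] [ 1.79859954e+02 -3.43808131e-02  1.11012588e+02] [ 0.06633354 -0.17496134 -2.81077818] [0.06560806 0.10346078 0.04756797] 0.013857812041937872
```

View pics/c4.png

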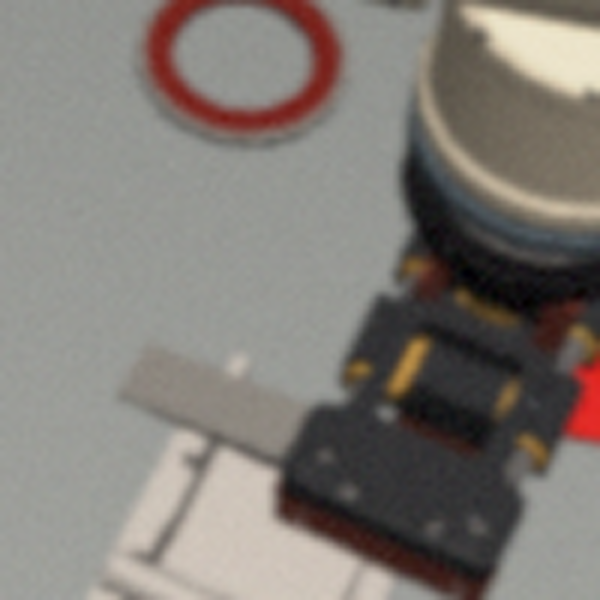

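The blade is lifted clear, with its nose corners at crop pixels (148,345) and (120,400). Next I'll check the nose position in the hand and plan the carry.

```bash
python3 - <<'E'
from h import *
np.set_printoptions(precision=4,suppress=True)
for z in(.110,.114,.118):
    a=ray('scene',unc(148,345,320,150,6),z);b=ray('scene',unc(120,400,320,150,6),z)
    m=(a+b)/2; d=(m-arm.read_state()['eef_pos'])[:2]; print(z,m,np.linalg.norm(a-b),np.linalg.norm(d),np.degrees(np.arctan2(d[1],d[0])))
u=np.array([np.cos(np.radians(-76.9)),np.sin(np.radians(-76.9))]); M=np.array([.587,-.1305])
x=np.array([np.cos(np.radians(103.1)),np.sin(np.radians(103.1))]); y=np.array([x[1],-x[0]])
for back in(.175,.130,.11):
    p=M-back*u; d=p-arm.read_state()['eef_pos'][:2]; print(back,p,'tool',d@x*1e3,d@y*1e3)
E
```

```text
0.11 [0.5559 0.2723 0.11  ] 0.024497535935839636 0.11068733179777192 -69.15593815032751
0.114 [0.5576 0.2738 0.114 ] 0.024372540890529436 0.10991102357359257 -68.03919089950854
0.118 [0.5593 0.2753 0.118 ] 0.024247545845219303 0.10917705456291661 -66.90699336913919
0.175 [0.5473 0.0399] tool -334.03764064929544 -46.0594877591846
0.13 [ 0.5575 -0.0039] tool -379.03764064929544 -46.059487759184606
0.11 [ 0.5621 -0.0234] tool -399.03764064929544 -46.05948775918462
```

apply_moves(
  series=[
    {"linear": [0, 0, 0], "twist": [0, 0, 4], "grip": 8},
    {"linear": [0, 0, 0], "twist": [0, 0, 3.9], "grip": 8},
    {"linear": [-20, -2.5, 0], "twist": [0, 0, 0], "grip": 8},
    {"linear": [-30, -3.5, 0], "twist": [0, 0, 0], "grip": 8},
    {"linear": [-30, -4, 0], "twist": [0, 0, 0], "grip": 8},
    {"linear": [-30, -4, 0], "twist": [0, 0, 0], "grip": 8},
    {"linear": [-30, -4, 0], "twist": [0, 0, 0], "grip": 8},
    {"linear": [-30, -4, 0], "twist": [0, 0, 0], "grip": 8},
  ],
)

```text
time_s: 5.35
eef_pos: [0.5323, 0.2024, 0.1312]
ee_rot: [-179.9, 0.0, 103.2]
wrist_force: [0.9, -0.5, -2.9]
width: 0.0142
gripper_force: 30.0
```

apply_moves(
  series=[
    {"linear": [-30, -4, 0], "twist": [0, 0, 0], "grip": 8},
    {"linear": [-30, -4, 0], "twist": [0, 0, 0], "grip": 8},
    {"linear": [-30, -4, 0], "twist": [0, 0, 0], "grip": 8},
    {"linear": [-30, -4, 0], "twist": [0, 0, 0], "grip": 8},
    {"linear": [-30, -4, 0], "twist": [0, 0, 0], "grip": 8},
    {"linear": [-28, -2, 0], "twist": [0, 0, 0], "grip": 8},
    {"linear": [-16, -2, 0], "twist": [0, 0, 0], "grip": 8},
    {"linear": [-5, 0, 0], "twist": [0, 0, 0], "grip": 8},
  ],
)

```text
time_s: 6.15
eef_pos: [0.5543, 0.0037, 0.1314]
ee_rot: [-180.0, -0.0, 103.0]
wrist_force: [0.6, 0.8, -2.2]
width: 0.0139
gripper_force: 30.0
```

apply_moves(
  series=[
    {"linear": [0, 0, 15], "twist": [0, 0, 0], "grip": 8},
    {"linear": [0, 0, 20], "twist": [0, 0, 0], "grip": 8},
    {"linear": [0, 0, 20], "twist": [0, 0, 0], "grip": 8},
    {"linear": [0, 0, 10], "twist": [0, 0, 0], "grip": 8},
    {"linear": [0, 0, 5], "twist": [0, 0, 0], "grip": 8},
    {"linear": [0, 0, 0], "twist": [0, 0, 0], "grip": 8},
    {"linear": [0, 0, 0], "twist": [0, 0, 0], "grip": 8},
  ],
)

```text
time_s: 6.85
eef_pos: [0.5553, 0.0057, 0.0623]
ee_rot: [179.9, 0.0, 103.1]
wrist_force: [0.6, 0.7, -3.1]
width: 0.0138
gripper_force: 30.0
```

```bash
python3 - <<'E'
from h import *
snap('scene','s3'); snap('top','t3')
a=cv2.imread('pics/s3_raw.png'); b=cv2.imread('pics/t3_raw.png')
r=lambda im,x,y,w,h,s:cv2.resize(im[y:y+h,x:x+w],None,fx=s,fy=s,interpolation=cv2.INTER_CUBIC)
cv2.imwrite('pics/c5.png',np.hstack([r(a,190,90,110,110,3.6),r(b,390,150,110,110,3.6)]))
s=arm.read_state();print(s['eef_pos'],s['ee_rot'],s['wrist_force'],s['moment'],s['time_s'])
E
```

```text
[0.55535749 0.00553446 0.06249772] [1.79921206e+02 1.95698599e-02 1.03119389e+02] [ 0.50607801 -0.69619143 -2.34062281] [ 0.05746654  0.07759772 -0.01342392] 6.95
```

View pics/c5.png

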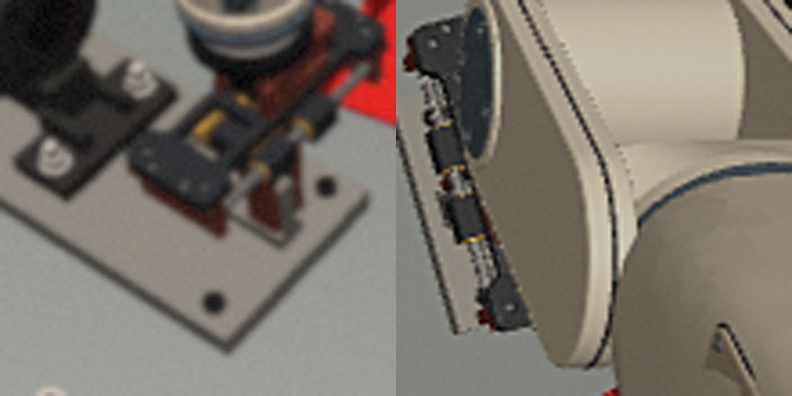

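The scene view shows the blade over the plate in front of the foot; the gripper hides its nose. I'll cross-check foot and plate with the scene camera: foot front corners at (178,98) and (68,196), plate corners at (368,198) and (228,348).

```bash
python3 - <<'E'
from h import *
np.set_printoptions(precision=4,suppress=True)
S=lambda u,v,z:ray('scene',unc(u,v,190,90,3.6),z)
for n,a,b in(('foot',S(178,96,.041),S(68,196,.041)),('plate',S(368,197,.02),S(228,345,.02)),('studs',S(141,78,.048),S(55,155,.048))):
    d=b-a; print(n,a,b,(a+b)/2,np.linalg.norm(d),np.degrees(np.arctan2(d[1],d[0])))
E
```

```text
foot [ 0.5358 -0.1414  0.041 ] [ 0.6482 -0.1158  0.041 ] [ 0.592  -0.1286  0.041 ] 0.11523734961095512 12.867806738988556
plate [0.4798 0.0077 0.02  ] [0.6313 0.0442 0.02  ] [0.5555 0.026  0.02  ] 0.15584331453658332 13.545236110435715
studs [ 0.549  -0.1674  0.048 ] [ 0.6367 -0.1469  0.048 ] [ 0.5929 -0.1571  0.048 ] 0.09001434134531591 13.122048874634622
```

apply_moves(
  series=[
    {"linear": [0, 1.2, 5], "twist": [0, 0, 0], "grip": 8},
    {"linear": [0, 0, 5], "twist": [0, 0, 0], "grip": 8},
    {"linear": [0, 0, 4], "twist": [0, 0, 0], "grip": 8},
    {"linear": [0, 0, 2], "twist": [0, 0, 0], "grip": 8},
    {"linear": [0, 0, 1], "twist": [0, 0, 0], "grip": 8},
    {"linear": [0, 0, 0], "twist": [0, 0, 0], "grip": 8},
    {"linear": [0, 0, 0], "twist": [0, 0, 0], "grip": 8},
  ],
)

```text
time_s: 7.65
eef_pos: [0.556, 0.0057, 0.0447]
ee_rot: [180.0, 0.0, 103.1]
wrist_force: [0.6, -0.8, -2.0]
width: 0.0138
gripper_force: 30.0
```

apply_moves(
  series=[
    {"linear": [0, 0, 0.5], "twist": [0, 0, 0], "grip": 8},
    {"linear": [0, 0, 0.5], "twist": [0, 0, 0], "grip": 8},
    {"linear": [0, 0, 0], "twist": [0, 0, 0], "grip": 8},
    {"linear": [0, 0, 0], "twist": [0, 0, 0], "grip": 8},
  ],
)

```text
time_s: 8.05
eef_pos: [0.556, 0.0057, 0.0437]
ee_rot: [180.0, 0.0, 103.1]
wrist_force: [0.6, 0.8, -2.6]
width: 0.0139
gripper_force: 30.0
```

apply_moves(
  series=[
    {"linear": [0, 0, 0.5], "twist": [0, 0, 0], "grip": 8},
    {"linear": [0, 0, 0.5], "twist": [0, 0, 0], "grip": 8},
    {"linear": [0, 0, 0], "twist": [0, 0, 0], "grip": 8},
    {"linear": [0, 0, 0], "twist": [0, 0, 0], "grip": 8},
  ],
)

```text
time_s: 8.45
eef_pos: [0.5559, 0.0057, 0.0426]
ee_rot: [-180.0, -0.0, 103.1]
wrist_force: [-0.2, 0.6, -2.1]
width: 0.014
gripper_force: 30.0
```

apply_moves(
  series=[
    {"linear": [0, 0, 0.5], "twist": [0, 0, 0], "grip": 8},
    {"linear": [0, 0, 0], "twist": [0, 0, 0], "grip": 8},
    {"linear": [0, 0, 0], "twist": [0, 0, 0], "grip": 8},
  ],
)

```text
time_s: 8.75
eef_pos: [0.5559, 0.0057, 0.0422]
ee_rot: [-180.0, -0.0, 103.1]
wrist_force: [-0.7, 0.1, -2.5]
width: 0.0138
gripper_force: 30.0
```

apply_moves(
  series=[
    {"linear": [0, 0, 0.5], "twist": [0, 0, 0], "grip": 8},
    {"linear": [0, 0, 0], "twist": [0, 0, 0], "grip": 8},
    {"linear": [0, 0, 0], "twist": [0, 0, 0], "grip": 8},
  ],
)

```text
time_s: 9.05
eef_pos: [0.556, 0.0058, 0.0419]
ee_rot: [180.0, 0.0, 103.1]
wrist_force: [-0.7, 0.9, 0.3]
width: 0.0136
gripper_force: 30.0
```

apply_moves(
  series=[
    {"linear": [0, 0, 0.4], "twist": [0, 0, 0], "grip": 8},
    {"linear": [0, 0, 0], "twist": [0, 0, 0], "grip": 8},
    {"linear": [0, 0, 0], "twist": [0, 0, 0], "grip": 8},
  ],
)

```text
time_s: 9.35
eef_pos: [0.556, 0.0057, 0.0419]
ee_rot: [180.0, 0.0, 103.1]
wrist_force: [-2.7, -0.4, 6.5]
width: 0.0138
gripper_force: 30.0
```

Contact at TCP z = 0.0419. I'll ease off, open briefly so the blade lies flat, and re-grip lightly.

apply_moves(
  newtons=10,
  series=[
    {"linear": [0, 0, -0.5], "twist": [0, 0, 0], "grip": 8},
    {"linear": [0, 0, 0], "twist": [0, 0, 0], "grip": 18},
    {"linear": [0, 0, 0], "twist": [0, 0, 0], "grip": 18},
    {"linear": [0, 0, 0], "twist": [0, 0, 0], "grip": 18},
  ],
)

```text
time_s: 9.75
eef_pos: [0.5561, 0.0057, 0.0418]
ee_rot: [180.0, 0.0, 103.1]
wrist_force: [0.1, 0.0, -0.0]
width: 0.018
gripper_force: 0.0
```

apply_moves(
  newtons=12,
  series=[
    {"linear": [0, 0, 0], "twist": [0, 0, 0], "grip": 15},
    {"linear": [0, 0, 0], "twist": [0, 0, 0], "grip": 8},
    {"linear": [0, 0, 0], "twist": [0, 0, 0], "grip": 8},
    {"linear": [0, 0, 0], "twist": [0, 0, 0], "grip": 8},
    {"linear": [0, 0, 0], "twist": [0, 0, 0], "grip": 8},
  ],
)

```text
time_s: 10.25
eef_pos: [0.556, 0.0057, 0.0418]
ee_rot: [180.0, 0.0, 103.1]
wrist_force: [0.3, -0.8, -1.4]
width: 0.0141
gripper_force: 12.0
```

apply_moves(
  series=[
    {"linear": [-2, 0, 0], "twist": [0, 0, 0], "grip": 8},
    {"linear": [-4, 0, 0], "twist": [0, 0, 0], "grip": 8},
    {"linear": [-4, 0, 0], "twist": [0, 0, 0], "grip": 8},
    {"linear": [-4, 0, 0], "twist": [0, 0, 0], "grip": 8},
    {"linear": [-4, 0, 0], "twist": [0, 0, 0], "grip": 8},
    {"linear": [-2, 0, 0], "twist": [0, 0, 0], "grip": 8},
  ],
)

```text
time_s: 10.85
eef_pos: [0.5605, -0.0142, 0.0417]
ee_rot: [-180.0, -0.0, 103.1]
wrist_force: [0.2, 2.6, 0.2]
width: 0.0139
gripper_force: 12.0
```

apply_moves(
  series=[
    {"linear": [-2, 0, 0], "twist": [0, 0, 0], "grip": 8},
    {"linear": [-2, 0, 0], "twist": [0, 0, 0], "grip": 8},
    {"linear": [-2, 0, 0], "twist": [0, 0, 0], "grip": 8},
    {"linear": [-2, 0, 0], "twist": [0, 0, 0], "grip": 8},
    {"linear": [-2, 0, 0], "twist": [0, 0, 0], "grip": 8},
  ],
)

```text
time_s: 11.35
eef_pos: [0.5627, -0.0236, 0.0417]
ee_rot: [-180.0, -0.0, 103.1]
wrist_force: [0.2, 2.0, -0.1]
width: 0.0138
gripper_force: 12.0
```

```bash
python3 - <<'E'
from h import *
snap('scene','s6'); crop('s6','c6',(180,80,290,180),6)
s=arm.read_state();print(s['eef_pos'],s['ee_rot'],s['wrist_force'],s['moment'],s['time_s'])
E
```

```text
[ 0.5628247  -0.02387159  0.04177031] [1.79998677e+02 9.87443371e-03 1.03113832e+02] [0.13849636 1.06587555 0.11183564] [ 0.00432708  0.11803228 -0.01860867] 11.4
```

View pics/c6.png

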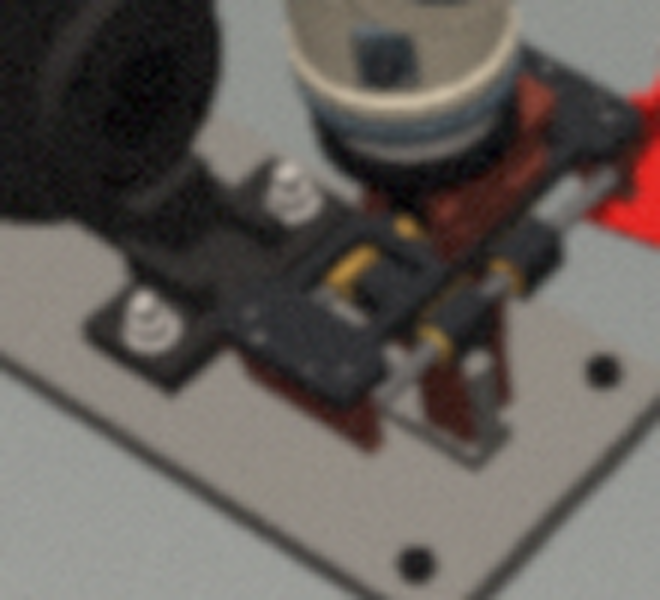

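The blade lies flat and aligned at the mouth; sliding friction is about 2 N. Now I feed in slowly and watch the push, which shows as +y wrist force.

apply_moves(
  series=[
    {"linear": [-2, 0, 0], "twist": [0, 0, 0], "grip": 8},
    {"linear": [-2, 0, 0], "twist": [0, 0, 0], "grip": 8},
    {"linear": [-2, 0, 0], "twist": [0, 0, 0], "grip": 8},
    {"linear": [-2, 0, 0], "twist": [0, 0, 0], "grip": 8},
    {"linear": [-2, 0, 0], "twist": [0, 0, 0], "grip": 8},
    {"linear": [-2, 0, 0], "twist": [0, 0, 0], "grip": 8},
    {"linear": [-2, 0, 0], "twist": [0, 0, 0], "grip": 8},
  ],
)

```text
time_s: 12.1
eef_pos: [0.5659, -0.0373, 0.0418]
ee_rot: [-180.0, 0.0, 103.1]
wrist_force: [0.1, 0.8, -0.7]
width: 0.0139
gripper_force: 12.0
```

apply_moves(
  series=[
    {"linear": [-1, 0, 0], "twist": [0, 0, 0], "grip": 8},
    {"linear": [-1, 0, 0], "twist": [0, 0, 0], "grip": 8},
  ],
)

```text
time_s: 12.3
eef_pos: [0.5664, -0.0392, 0.0418]
ee_rot: [-180.0, -0.0, 103.1]
wrist_force: [0.1, 0.4, -0.2]
width: 0.0143
gripper_force: 12.0
```

apply_moves(
  series=[
    {"linear": [-1, 0, 0], "twist": [0, 0, 0], "grip": 8},
    {"linear": [-1, 0, 0], "twist": [0, 0, 0], "grip": 8},
  ],
)

```text
time_s: 12.5
eef_pos: [0.5668, -0.0411, 0.0418]
ee_rot: [-180.0, -0.0, 103.1]
wrist_force: [-0.7, 2.2, -1.0]
width: 0.0138
gripper_force: 12.0
```

apply_moves(
  series=[
    {"linear": [-1, 0, 0], "twist": [0, 0, 0], "grip": 8},
    {"linear": [-1, 0, 0], "twist": [0, 0, 0], "grip": 8},
  ],
)

```text
time_s: 12.7
eef_pos: [0.5672, -0.043, 0.0417]
ee_rot: [-180.0, -0.0, 103.1]
wrist_force: [-0.1, 0.8, -0.7]
width: 0.014
gripper_force: 12.0
```

apply_moves(
  series=[
    {"linear": [-1, 0, 0], "twist": [0, 0, 0], "grip": 8},
    {"linear": [-1, 0, 0], "twist": [0, 0, 0], "grip": 8},
  ],
)

```text
time_s: 12.9
eef_pos: [0.5677, -0.045, 0.0418]
ee_rot: [-180.0, 0.0, 103.1]
wrist_force: [-0.8, 0.4, -0.5]
width: 0.014
gripper_force: 12.0
```

apply_moves(
  series=[
    {"linear": [-1, 0, 0], "twist": [0, 0, 0], "grip": 8},
    {"linear": [-1.5, 0, 0], "twist": [0, 0, 0], "grip": 8},
  ],
)

```text
time_s: 13.1
eef_pos: [0.5683, -0.0474, 0.0418]
ee_rot: [-180.0, -0.0, 103.1]
wrist_force: [-0.3, 1.9, -0.2]
width: 0.0138
gripper_force: 12.0
```

apply_moves(
  series=[
    {"linear": [-1, 0, 0], "twist": [0, 0, 0], "grip": 8},
    {"linear": [-1.5, 0, 0], "twist": [0, 0, 0], "grip": 8},
  ],
)

```text
time_s: 13.3
eef_pos: [0.5688, -0.0499, 0.0418]
ee_rot: [-180.0, -0.0, 103.1]
wrist_force: [-0.3, 0.8, -1.0]
width: 0.014
gripper_force: 12.0
```

apply_moves(
  series=[
    {"linear": [-1, 0, 0], "twist": [0, 0, 0], "grip": 8},
    {"linear": [-1.5, 0, 0], "twist": [0, 0, 0], "grip": 8},
  ],
)

```text
time_s: 13.5
eef_pos: [0.5694, -0.0523, 0.0417]
ee_rot: [-180.0, -0.0, 103.1]
wrist_force: [-0.2, 1.2, -1.2]
width: 0.014
gripper_force: 12.0
```

apply_moves(
  series=[
    {"linear": [-1, 0, 0], "twist": [0, 0, 0], "grip": 8},
    {"linear": [-1.5, 0, 0], "twist": [0, 0, 0], "grip": 8},
  ],
)

```text
time_s: 13.7
eef_pos: [0.57, -0.0547, 0.0418]
ee_rot: [-180.0, 0.0, 103.1]
wrist_force: [0.3, 0.9, -1.4]
width: 0.014
gripper_force: 12.0
```

apply_moves(
  series=[
    {"linear": [-1, 0, 0], "twist": [0, 0, 0], "grip": 8},
    {"linear": [-1.5, 0, 0], "twist": [0, 0, 0], "grip": 8},
  ],
)

```text
time_s: 13.9
eef_pos: [0.5705, -0.0572, 0.0418]
ee_rot: [-180.0, -0.0, 103.1]
wrist_force: [-0.6, 1.2, -1.6]
width: 0.0136
gripper_force: 12.0
```

apply_moves(
  series=[
    {"linear": [-1, 0, 0], "twist": [0, 0, 0], "grip": 8},
    {"linear": [-1.5, 0, 0], "twist": [0, 0, 0], "grip": 8},
  ],
)

```text
time_s: 14.1
eef_pos: [0.5711, -0.0596, 0.0418]
ee_rot: [-180.0, 0.0, 103.1]
wrist_force: [-0.7, 0.3, -1.5]
width: 0.0141
gripper_force: 12.0
```

apply_moves(
  series=[
    {"linear": [-1, 0, 0], "twist": [0, 0, 0], "grip": 8},
    {"linear": [-1.5, 0, 0], "twist": [0, 0, 0], "grip": 8},
  ],
)

```text
time_s: 14.3
eef_pos: [0.5717, -0.062, 0.0418]
ee_rot: [-180.0, -0.0, 103.1]
wrist_force: [-0.4, 1.4, -1.7]
width: 0.014
gripper_force: 12.0
```

apply_moves(
  series=[
    {"linear": [-1, 0, 0], "twist": [0, 0, 0], "grip": 8},
    {"linear": [-1.5, 0, 0], "twist": [0, 0, 0], "grip": 8},
  ],
)

```text
time_s: 14.5
eef_pos: [0.5723, -0.0645, 0.0418]
ee_rot: [-180.0, -0.0, 103.1]
wrist_force: [-0.2, 1.1, -1.2]
width: 0.0141
gripper_force: 12.0
```

apply_moves(
  series=[
    {"linear": [-1, 0, 0], "twist": [0, 0, 0], "grip": 8},
    {"linear": [-1.5, 0, 0], "twist": [0, 0, 0], "grip": 8},
  ],
)

```text
time_s: 14.7
eef_pos: [0.5728, -0.0669, 0.0418]
ee_rot: [-180.0, -0.0, 103.1]
wrist_force: [-0.5, 2.0, -1.0]
width: 0.0137
gripper_force: 12.0
```

apply_moves(
  series=[
    {"linear": [-1, 0, 0], "twist": [0, 0, 0], "grip": 8},
    {"linear": [-1, 0, 0], "twist": [0, 0, 0], "grip": 8},
  ],
)

```text
time_s: 14.9
eef_pos: [0.5733, -0.0689, 0.0418]
ee_rot: [-180.0, -0.0, 103.1]
wrist_force: [-0.7, 1.5, -1.7]
width: 0.0143
gripper_force: 12.0
```

apply_moves(
  series=[
    {"linear": [-1, 0, 0], "twist": [0, 0, 0], "grip": 8},
    {"linear": [-1, 0, 0], "twist": [0, 0, 0], "grip": 8},
  ],
)

```text
time_s: 15.1
eef_pos: [0.5737, -0.0708, 0.0418]
ee_rot: [-180.0, -0.0, 103.1]
wrist_force: [-0.1, 0.3, -1.7]
width: 0.0142
gripper_force: 12.0
```

apply_moves(
  series=[
    {"linear": [-1, 0, 0], "twist": [0, 0, 0], "grip": 8},
    {"linear": [-1, 0, 0], "twist": [0, 0, 0], "grip": 8},
  ],
)

```text
time_s: 15.3
eef_pos: [0.5742, -0.0727, 0.0418]
ee_rot: [-180.0, 0.0, 103.1]
wrist_force: [-0.7, 0.4, -1.6]
width: 0.0139
gripper_force: 12.0
```

apply_moves(
  series=[
    {"linear": [-1, 0, 0], "twist": [0, 0, 0], "grip": 8},
    {"linear": [-1, 0, 0], "twist": [0, 0, 0], "grip": 8},
  ],
)

```text
time_s: 15.5
eef_pos: [0.5746, -0.0747, 0.0418]
ee_rot: [-180.0, -0.0, 103.1]
wrist_force: [-1.1, 0.7, -1.5]
width: 0.0141
gripper_force: 12.0
```

apply_moves(
  series=[
    {"linear": [-1, 0, 0], "twist": [0, 0, 0], "grip": 8},
    {"linear": [-1, 0, 0], "twist": [0, 0, 0], "grip": 8},
  ],
)

```text
time_s: 15.7
eef_pos: [0.5751, -0.0766, 0.0418]
ee_rot: [180.0, -0.0, 103.1]
wrist_force: [0.3, -0.1, -0.6]
width: 0.0136
gripper_force: 12.0
```

apply_moves(
  series=[
    {"linear": [-1, 0, 0], "twist": [0, 0, 0], "grip": 8},
    {"linear": [-1, 0, 0], "twist": [0, 0, 0], "grip": 8},
  ],
)

```text
time_s: 15.9
eef_pos: [0.5756, -0.0786, 0.0418]
ee_rot: [-180.0, 0.0, 103.1]
wrist_force: [-1.1, 0.4, -1.5]
width: 0.014
gripper_force: 12.0
```

apply_moves(
  series=[
    {"linear": [-1, 0, 0], "twist": [0, 0, 0], "grip": 8},
    {"linear": [-1, 0, 0], "twist": [0, 0, 0], "grip": 8},
  ],
)

```text
time_s: 16.1
eef_pos: [0.576, -0.0806, 0.0418]
ee_rot: [-180.0, -0.0, 103.1]
wrist_force: [0.0, 0.7, -1.3]
width: 0.0138
gripper_force: 12.0
```

apply_moves(
  series=[
    {"linear": [-1, 0, 0], "twist": [0, 0, 0], "grip": 8},
    {"linear": [-1, 0, 0], "twist": [0, 0, 0], "grip": 8},
  ],
)

```text
time_s: 16.3
eef_pos: [0.5765, -0.0825, 0.0418]
ee_rot: [-180.0, 0.0, 103.1]
wrist_force: [0.1, 0.6, -1.8]
width: 0.0137
gripper_force: 12.0
```

apply_moves(
  series=[
    {"linear": [-1, 0, 0], "twist": [0, 0, 0], "grip": 8},
    {"linear": [-1, 0, 0], "twist": [0, 0, 0], "grip": 8},
  ],
)

```text
time_s: 16.5
eef_pos: [0.5769, -0.0844, 0.0418]
ee_rot: [180.0, 0.0, 103.1]
wrist_force: [-0.2, 0.5, -1.6]
width: 0.014
gripper_force: 12.0
```

apply_moves(
  series=[
    {"linear": [-1, 0, 0], "twist": [0, 0, 0], "grip": 8},
    {"linear": [-1, 0, 0], "twist": [0, 0, 0], "grip": 8},
  ],
)

```text
time_s: 16.7
eef_pos: [0.5771, -0.0859, 0.0418]
ee_rot: [-180.0, -0.0, 103.1]
wrist_force: [-2.3, 7.6, 0.5]
width: 0.014
gripper_force: 12.0
```

Contact: the push along the blade rose to about 8 N. I hold and read the settled value.

apply_moves(
  series=[
    {"linear": [0, 0, 0], "twist": [0, 0, 0], "grip": 8},
    {"linear": [0, 0, 0], "twist": [0, 0, 0], "grip": 8},
  ],
)

```text
time_s: 16.9
eef_pos: [0.5772, -0.0859, 0.0418]
ee_rot: [-180.0, -0.0, 103.1]
wrist_force: [-0.3, 5.8, 0.4]
width: 0.0142
gripper_force: 12.0
```

```bash
python3 - <<'E'
from h import *
snap('scene','s7'); crop('s7','c7',(180,80,290,180),6)
s=arm.read_state();print(s['eef_pos'],s['ee_rot'],s['wrist_force'],s['moment'],s['time_s'])
E
```

```text
[ 0.57717076 -0.08592432  0.04177179] [-1.79983121e+02 -2.84230304e-02  1.03114754e+02] [-0.74048055  5.73687783  0.08673441] [0.66384571 0.1733345  0.00783759] 16.95
```

View pics/c7.png

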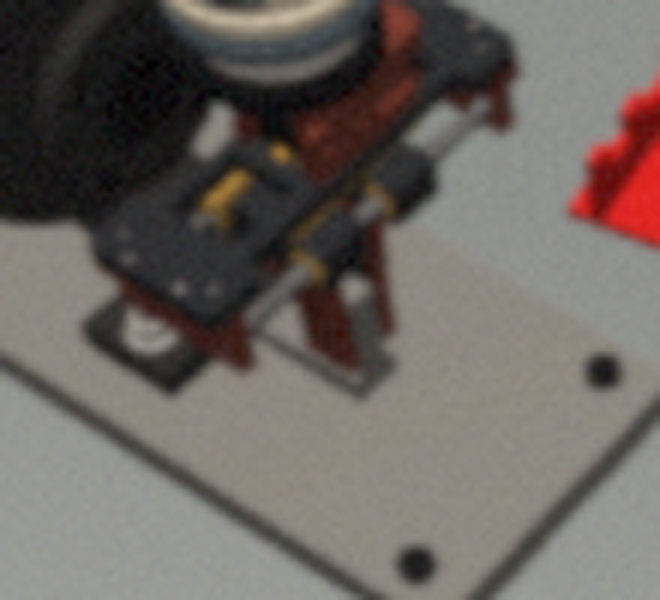

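The blade runs straight in under the foot, and the push has settled at about 5.7 N with the nose about 63 mm in (gap about 9 mm, within the stated range). It is nipped and not forced, so I release and lift away.

apply_moves(
  series=[
    {"linear": [0, 0, 0], "twist": [0, 0, 0], "grip": 15},
    {"linear": [0, 0, 0], "twist": [0, 0, 0], "grip": 18},
    {"linear": [0, 0, 0], "twist": [0, 0, 0], "grip": 24},
    {"linear": [0, 0, 0], "twist": [0, 0, 0], "grip": 34},
    {"linear": [0, 0, 0], "twist": [0, 0, 0], "grip": 34},
    {"linear": [0, 0, 0], "twist": [0, 0, 0], "grip": 34},
  ],
)

```text
time_s: 17.55
eef_pos: [0.5774, -0.0864, 0.0418]
ee_rot: [180.0, 0.0, 103.1]
wrist_force: [-0.0, -0.6, -0.7]
width: 0.0337
gripper_force: 0.0
```

apply_moves(
  series=[
    {"linear": [0, 0, -5], "twist": [0, 0, 0], "grip": 34},
    {"linear": [0, 0, -12], "twist": [0, 0, 0], "grip": 34},
    {"linear": [0, 0, -20], "twist": [0, 0, 0], "grip": 34},
    {"linear": [0, 0, -20], "twist": [0, 0, 0], "grip": 34},
    {"linear": [0, 0, -20], "twist": [0, 0, 0], "grip": 34},
    {"linear": [0, 0, -20], "twist": [0, 0, 0], "grip": 34},
    {"linear": [20, 0, -10], "twist": [0, 0, 0], "grip": 34},
    {"linear": [30, 0, 0], "twist": [0, 0, 0], "grip": 34},
  ],
)

```text
time_s: 18.35
eef_pos: [0.5677, -0.0382, 0.1518]
ee_rot: [179.7, 0.1, 103.0]
wrist_force: [0.2, 0.7, 0.2]
width: 0.034
gripper_force: 0.0
```

apply_moves(
  series=[
    {"linear": [35, 0, 0], "twist": [0, 0, 0], "grip": 34},
    {"linear": [35, 0, 0], "twist": [0, 0, 0], "grip": 34},
    {"linear": [35, 0, 0], "twist": [0, 0, 0], "grip": 34},
    {"linear": [35, 0, 0], "twist": [0, 0, 0], "grip": 34},
    {"linear": [30, 0, 0], "twist": [0, 0, 0], "grip": 34},
    {"linear": [20, 0, 0], "twist": [0, 0, 0], "grip": 34},
    {"linear": [0, 0, 0], "twist": [0, 0, 0], "grip": 34},
    {"linear": [0, 0, 0], "twist": [0, 0, 0], "grip": 34},
  ],
)

```text
time_s: 19.15
eef_pos: [0.5231, 0.1475, 0.1495]
ee_rot: [179.9, 0.0, 103.2]
wrist_force: [-1.1, -0.5, 0.5]
width: 0.034
gripper_force: 0.0
```

```bash
python3 - <<'E'
from h import *
snap('scene','s8'); snap('top','t8')
a=cv2.imread('pics/s8_raw.png'); b=cv2.imread('pics/t8_raw.png')
r=lambda im,x,y,w,h,s:cv2.resize(im[y:y+h,x:x+w],None,fx=s,fy=s,interpolation=cv2.INTER_CUBIC)
cv2.imwrite('pics/c8.png',np.hstack([r(a,180,90,100,110,4),r(b,390,140,100,110,4)]))
s=arm.read_state();print(s['eef_pos'],s['wrist_force'],s['time_s'])
E
```

```text
[0.52323617 0.14670838 0.14923677] [ 0.46600867 -0.43992912  0.361078  ] 19.25
```

View pics/c8.png

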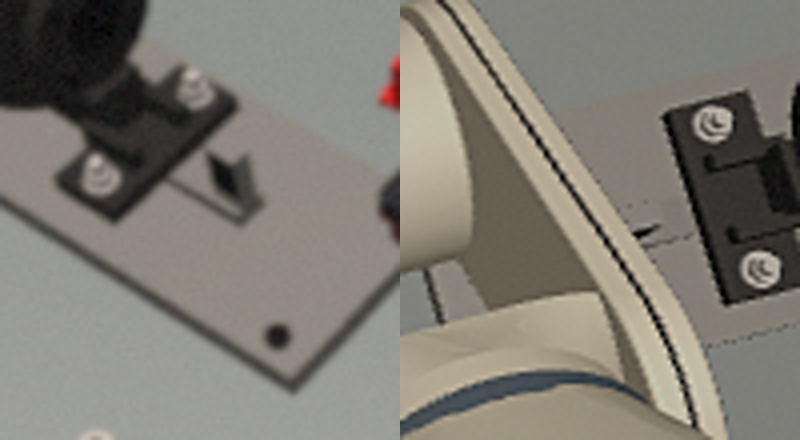

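The blade stands free under the foot. A quick numeric check of its centring: its +y lower edge runs from (168,181) to (240,224) in the scene crop, and its -y edge passes (692,237) in the top crop.

```bash
python3 - <<'E'
from h import *
np.set_printoptions(precision=4,suppress=True)
yv=np.array([np.cos(np.radians(13.1)),np.sin(np.radians(13.1))]); xv=np.array([yv[1],-yv[0]])
S=lambda u,v,z:ray('scene',unc(u,v,180,90,4),z)[:2]
T=lambda u,v,z:ray('top',unc(u-400,v,390,140,4),z)[:2]
f=lambda n,p,o:print(n,'x %.1f y %.1f'%((p-o)@xv*1e3,(p-o)@yv*1e3))
zt=.043
o=(S(237,100,zt)+S(118,219,zt))/2; print('S mouth',o)
os=(S(99,176,.05)+S(194,90,.05))/2-.022*xv; f('S mouth by studs',os,o)
f('edge near',S(168,181,.02),o); f('edge far',S(240,224,.02),o)
o=(T(667,113,zt)+T(725,303,zt))/2; print('T mouth',o)
os=(T(714,124,.05)+T(762,269,.05))/2-.022*xv; f('T studs',os,o)
f('-y edge',T(692,237,.02),o); f('-y edge far',T(655,247,.02),o); f('+y edge',T(650,204,.03),o)
E
```

```text
S mouth [ 0.5909 -0.1287]
S mouth by studs x 3.9 y -0.3
edge near x 9.1 y 6.5
edge far x -52.3 y 5.5
T mouth [ 0.5868 -0.1288]
T studs x 1.3 y -0.5
-y edge x 1.3 y -14.4
-y edge far x -22.1 y -14.8
+y edge x -20.9 y 9.8
```

The blade is straight, centred within about 2–3 mm, and nipped, with the gripper well clear. Handing in.

```bash
python3 -c "
from rig import arm
print(arm.sign_off())"
```

```text
the job is handed in; nothing more can be done
None
```

I slid the blade's thin end about 63 mm in under the foot until the push settled near 6 N, then let go and handed the job in at about 19 s; it looks straight and, by the two cameras, 2–6 mm off the middle towards -y.

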